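Sort examined tree-seed specimens from under a stereo microscope

TASK

The three specimens on the white plate under the stereo microscope have been examined: sort them, both pine cones into the rectangular wooden tray and the chestnut into the round metal dish. Reach in at a slant below the microscope's head without bumping the microscope, set each specimen down gently in its container instead of dropping it, and leave the containers and the other things on the bench where they stand.

Things in the scene. Friction and masses are not known exactly. Their poses are not given: they have to be found in the camera images.
- microscope: fixed stereo microscope on a boom stand; origin on the optical axis at bench height, z up. Its head hangs over the plate, up to 390 mm high; eyepieces (to 450 mm) point to its +x, away from the robot. The boom (325 mm high) runs to its +y, to a 425 mm pole on a 200 mm square base, 550 mm from the axis. Its -x side, towards the robot, is open below the head
- ring_light (a point): centre of the head's lowest face: the underside of a black LED ring light 94 mm in diameter, on the optical axis, 185 mm above the bench; above it a zoom body 105 by 90 mm. A tool pointing straight down does not fit beneath; one leaning back towards the robot by about 40 degrees clears it
- plate: fixed white ceramic plate under the head, 120 (x) by 220 (y) by 5 mm thick, centred on the optical axis and turned with the microscope. Origin at the centre of its underside, on the bench. The specimens lie on it in a row along its y axis, about 74 mm apart (at least 66), in any order, within 15 mm of its middle in x
- cone_a: brown pine cone lying on its side on the plate, 52 mm long, 27 mm wide and high over its middle 30 mm, tapering to both ends; rigid, about 18 g, with flattened flanks, so it does not roll by itself. Origin on its underside below the middle; x along its length to the pointed end, z up. Its long axis lies within 0.3 rad of the plate's x axis, the point towards the plate's +x
- cone_b: second pine cone, the same in every way as cone_a, but its point towards the plate's -x
- cone_a_mid (a point): the centre of cone_a, 13.5 mm above its origin
- cone_b_mid (a point): the centre of cone_b, 13.5 mm above its origin
- chestnut: smooth brown chestnut, round seen from above, flat underneath and domed with a small pale point on top: 35 mm in diameter between 10 and 16.5 mm above its underside, narrowing to 24 mm at the underside, 28.5 mm high (33 mm with the point), rigid, about 20 g. Origin at the centre of its flat underside, z up
- chestnut_mid (a point): a point on the chestnut's axis, 13 mm above its underside
- wood_tray: rectangular open wooden tray, loose on the bench, 160 mm (x) by 170 mm (y) by 30 mm high, walls and floor 7 mm thick, 0.45 kg. Origin at the centre of its underside. It stands to the left or right in front of the plate, the metal dish on the other side
- metal_dish: round open aluminium dish, loose on the bench, 120 mm in diameter at the rim and 112 mm at the foot, 24 mm high, walls and floor 3 mm thick, 0.2 kg. Origin at the centre of its underside
- petri_stack: bystander: two covered glass Petri dishes stacked, 96 mm in diameter, 41 mm high, beyond the plate on the right. Origin at the centre of the underside
- red_box: bystander: red cardboard box 55 by 90 by 30 mm, behind the plate. Origin at the centre of the underside
- calculator: bystander: black pocket calculator lying flat, 125 by 75 by 16 mm, between the robot and the plate. Origin at the centre of the underside
Not all that is in view belongs to the job. Several things have the shape of the wood_tray; the one meant has the colours described above.

How it is judged:
By the outcome, as a careful person would: the job done as asked, in the order asked, and still so for the second after the job is handed in, with the robot touching nothing.
It also fails if it takes over 59 s, if anything falls off the work surface, if the arm or the gripper's body presses on something with over 40 N, if the wrist force passes 120 N, or if a joint passes its speed limit or range.

ROBOT

A 6-joint arm with a two-finger parallel gripper is mounted at the origin on the work surface. World frame = base frame: x ahead of the robot, y to its left, z up, the work surface at z = 0. Lengths are in m, angles in rad, forces in N, time in s.
With the tool pointing down it reaches from about 0.375 to 0.9 m from the base axis. Payload 3.1 kg.
Tool frame: the origin (TCP) lies midway between the tips of the shut fingers; the grasp point (between the pads) lies behind it (manip.pinch_z is the z of the grasp point in the tool frame, in m); z points along the fingers, y is the line along which they close (so a half turn about z gives the same grasp; the last joint's range is limited). The gripper opens to 85 mm and grips with 20 to 120 N. Pads are 22 mm wide; open, the fingers measure 114 mm over their backs; the gripper's body (76 mm by 85 mm) begins 54 mm behind the grasp point. The pads swing forward as they close: fully open they stand 13 mm farther back than shut.
Start: joints at [-1.312, 0.527, 1.433, -0, 1.181, -0.178], TCP at [0.265, -0.566, 0.231] pointing down, gripper open.
Joint ranges: [-3.08, 3.08], [-0.75, 2.2], [0.22, 2.44], [-1.43, 4.57], [0, 2.65], [-2.85, 2.85]. Speed limits (rad/s): [2.79, 2.79, 3.14, 3.14, 3.14, 3.14].

INTERFACE

Orientations are given as a unit quaternion [x, y, z, w].
In Python, from station import sensors, cams, order, manip gives the robot as it stands.
- The arm moves only by the tool move_arm, never from a script. Its argument "targets" is a list of rows, each an object of numbers: "dx", "dy", "dz": the shift along the world's x, y, z normalised to -1 to 1, where 1 is 25 mm; "rx", "ry", "rz": the turn, a rotation vector about the world's x, y, z normalised to -1 to 1, where 1 is 30 degrees. A call has exactly 10 rows; each row shifts and turns the commanded pose from where the row before left it; what a row does not reach is not made up. A row lasts 1/8 s, in which the tool goes at most 62.5 mm and 10.7 degrees, less where a joint would pass 70% of its speed; a pose out of reach is approached as far as the arm can. A call with a number of a shift or a turn outside -1 to 1 is refused whole. A call with a gripper value outside its range is refused whole. "claw" is the opening in per cent of the stroke, from 0 (shut) to 100 (fully open), set as the call begins (left out, the last holds). The fingers move at their own pace and stop on an object; "newtons" is the grip in N (left out, the last holds). Time passes only in rows, so rows that do not move let the fingers close, or fill a call up. It gives the time, the measured TCP pose, the force, the opening and the grip force at its end, in the units of the state.
- sensors.sense(): the state, without advancing time (a new reading comes with each control period).
- cams.snapshot(name): name is "scene" or "top"; returns the picture (480x640x3 uint8, red, green, blue); there is no depth.
- cams.camera_model(name): a dict with "fx", "fy", "cx", "cy" (pixels), "extrinsics" (4x4, takes a point from world to camera coordinates). Camera axes: x right, y down, z forward; pixel columns grow to the right and rows downward; lengths in m; the calibration is good to about 2 mm. A picture is of the moment at which its call begins. camera_model takes no time and is no camera call.
- order.sign_off(): hands the job in; it is judged then, once.
The state is a dict: "t": time; "q": joint angles; "qd": joint speeds; "tau": joint torques, N m; "tcp_pos": TCP position; "tool_rot": TCP orientation; "force": force on the tool from outside, world axes, zero at the start; "ft_torque": the same for the moment, N m; "finger_gap": opening from 0.0 (shut) to 1.0 (fully open); "gripper_force": force on a finger pad.
Only numpy, scipy, OpenCV 4.12 (cv2) and the standard library are available. Lean on these libraries where they do the work, as an engineer would, in place of code of your own. Each camera call takes 0.05 s, during which the arm holds its last target. There are 200 camera calls.

## Working session

There is one attempt and no reset: what is moved stays moved. The work goes in short steps, Python scripts to look and compute and a tool call to move; the robot and the scene stay as the last step left them, time stands still between calls to the robot, and variables do not carry over. Pictures are saved under pics/ and viewed, at most 10 in all, crops included, and the job is handed in when it is done.

Besides the shell and the picture viewer there is one more tool, called by a JSON object that holds its "api" and its "payload", one argument or row to a line. move_arm: Moves the arm, as the interface text tells. Scaled input: -1 to 1 covers 25 mm each way for a shift and 30 degrees each way for a turn. Its arguments: {"type":"object","properties":{"targets":{"type":"array"},"claw":{"type":"number"},"newtons":{"type":"number"}},"required":["targets"]}

```bash
ls; mkdir -p pics; python3 - <<'E'
from station import sensors,cams,manip
import cv2,numpy as np
np.set_printoptions(precision=4,suppress=True)
for n in("scene","top"):
    im=cams.snapshot(n); cv2.imwrite(f"pics/{n}0.png",im[:,:,::-1])
    m=cams.camera_model(n); print(n,m["fx"],m["fy"],m["cx"],m["cy"]); print(np.array(m["extrinsics"]))
s=sensors.sense(); print(s); print(manip.pinch_z,[a for a in dir(manip) if a[0]!='_'])
E
```

```text
pics
scene 507.4261982322708 507.4261982322708 312.57003581293264 232.61116340446492
[[ 0.5097  0.8603 -0.0109 -0.3517]
 [ 0.5712 -0.3479 -0.7435 -0.175 ]
 [-0.6434  0.3727 -0.6687  1.4324]
 [ 0.      0.      0.      1.    ]]
top 559.6859758479854 559.6859758479854 323.15920784869655 234.74078941037874
[[-0.0208 -0.9997 -0.0149  0.1083]
 [-0.9958  0.022  -0.0894  0.5385]
 [ 0.0897  0.013  -0.9959  1.5742]
 [ 0.      0.      0.      1.    ]]
{'t': 0.1, 'q': array([-1.3115,  0.5284,  1.4338,  0.    ,  1.1814, -0.1785]), 'qd': array([-0.001 , -0.0019, -0.0031, -0.0006,  0.0014,  0.0011]), 'tau': array([  0.0002, -44.3302, -17.8587,  -0.0002,   0.0039,  -0.    ]), 'tcp_pos': array([ 0.2648, -0.5654,  0.2304]), 'tool_rot': array([ 0.9761,  0.2171, -0.    , -0.001 ]), 'force': array([0.2333, 0.0299, 0.3346]), 'ft_torque': array([-0.0137,  0.0004,  0.0168]), 'gripper_force': 0.0, 'finger_gap': 0.9994035368640929}
-0.0187 ['PlanningError', 'pinch_z']
```

View pics/scene0.png

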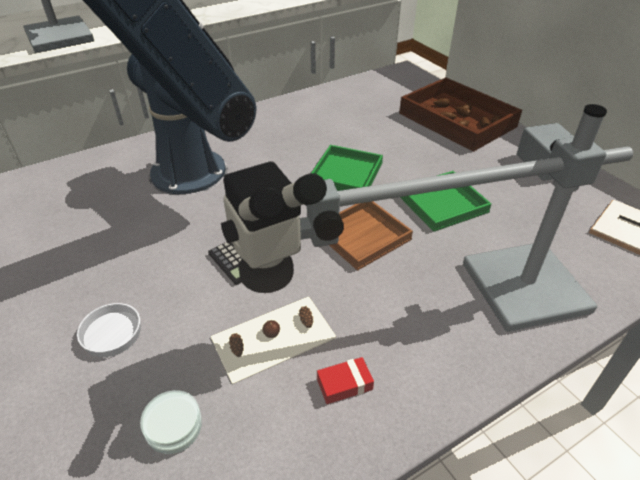

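View pics/top0.png

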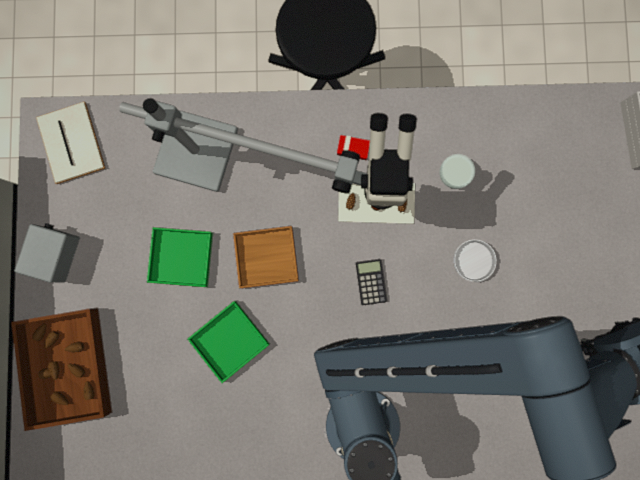

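The scene view shows the specimens on the plate at about (236,344) cone, (271,328) chestnut and (306,316) cone. Tray candidates in the top view:
- Brown wooden tray at (268,257).
- Green trays at (181,257) and (230,342).
- Large dark box with cones at (62,368).

Only (268,257) is wood-coloured and the right size. The dish is at (476,261). I'll confirm the tray in an enlarged crop.

```bash
cat > h.py <<'E'
import numpy as np,cv2
from station import cams,sensors
np.set_printoptions(precision=4,suppress=True)
def ray(n,u,v,z):
    m=cams.camera_model(n);E=np.array(m["extrinsics"]);R,t=E[:3,:3],E[:3,3]
    c=-R.T@t;d=R.T@np.array([(u-m["cx"])/m["fx"],(v-m["cy"])/m["fy"],1.])
    return c+d*(z-c[2])/d[2]
def proj(n,p):
    m=cams.camera_model(n);E=np.array(m["extrinsics"]);q=E[:3,:3]@np.array(p)+E[:3,3]
    return np.array([m["fx"]*q[0]/q[2]+m["cx"],m["fy"]*q[1]/q[2]+m["cy"]])
E
python3 - <<'E'
from h import *
s=cv2.imread("pics/scene0.png");t=cv2.imread("pics/top0.png")
a=cv2.resize(s[290:390,200:345],None,fx=5,fy=5,interpolation=cv2.INTER_CUBIC)[:, :725]
b=cv2.resize(t[215:300,225:310],(255,255)); 
W=np.zeros((500+100,800,3),np.uint8);W[:500,:725]=a;W[345:600,545:800]=b
cv2.imwrite("pics/crop1.png",W)
for nm,n,u,v,z in [("dish","top",476,261,.024),("dishS","scene",109,326,.024),("trayrim","top",266.5,258,.03),("trayS","scene",368,230,.03),
 ("petri","top",458,171,.041),("boxS","scene",345,380,.03),("calc","top",371,282,.016),
 ("pole","top",153,104,.425),("s1","scene",236,344,.0185),("s2","scene",271,328,.018),("s3","scene",306,316,.0185),("s3top","top",351,201,.0185)]:
    print(nm,ray(n,u,v,z))
hsv=cv2.cvtColor(s,cv2.COLOR_BGR2HSV)
g=(s.min(2)>185).astype(np.uint8);nl,lab,st,ce=cv2.connectedComponentsWithStats(g)
for i in range(1,nl):
    x,y,w,h,ar=st[i]
    if 200<x<340 and 285<y<390 and ar>300:
        c=cv2.findContours((lab==i).astype(np.uint8),0,2)[0][0];hull=cv2.convexHull(c)[:,0]
        P=np.array([ray("scene",u,v,.005)[:2] for u,v in hull],np.float32);print(st[i],cv2.minAreaRect(P),cv2.boxPoints(cv2.minAreaRect(P)))
E
```

```text
dish [ 0.4565 -0.335   0.024 ]
dishS [ 0.4591 -0.3286  0.024 ]
trayrim [0.4775 0.259  0.03  ]
trayS [0.4968 0.2662 0.03  ]
petri [ 0.713  -0.2911  0.041 ]
boxS [0.8018 0.0007 0.03  ]
calc [ 0.4034 -0.0366  0.016 ]
pole [0.8011 0.459  0.425 ]
s1 [ 0.6237 -0.1306  0.0185]
s2 [ 0.6242 -0.0558  0.018 ]
s3 [0.6343 0.0179 0.0185]
s3top [0.6372 0.0146 0.0185]
[ 211  297  125   59 2799] ((0.633054256439209, -0.0568833127617836), (0.2186587154865265, 0.1179904118180275), 87.1051025390625) [[ 0.5686 -0.1631]
 [ 0.6865 -0.1691]
 [ 0.6975  0.0493]
 [ 0.5797  0.0553]]
[228 357  62  26 474] ((0.6799252033233643, -0.11121941357851028), (0.11591380834579468, 0.024168051779270172), 86.97415161132812) [[ 0.6648 -0.1685]
 [ 0.6889 -0.1697]
 [ 0.6951 -0.054 ]
 [ 0.6709 -0.0527]]
```

View pics/crop1.png

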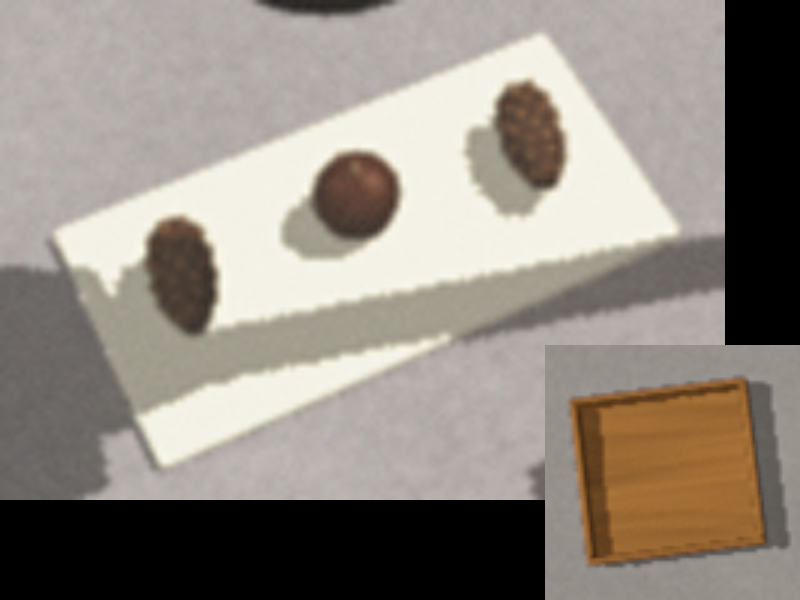

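The crop shows three specimens lying clear of each other on the plate: cone at (182,275), chestnut at (357,195), cone at (530,135). The small brown wood tray in the inset is empty and is the one meant. Next I'll fit the poses.

```bash
python3 - <<'E'
from h import *
from scipy.optimize import minimize
s=cv2.imread("pics/scene0.png").astype(int)
# brown: dark and red>blue
m=((s[:,:,2]-s[:,:,0]>12)&(s[:,:,2]<150)).astype(np.uint8); m[:290]=0;m[390:]=0;m[:,:200]=0;m[:,318:]=0
nl,lab,st,ce=cv2.connectedComponentsWithStats(m)
def model(kind):
    P=[]
    if kind=='cone':
        prof=[(-26,5),(-20,10),(-15,13.5),(0,13.5),(15,13.5),(20,10),(26,5)]
        for x,r in prof:
            for a in np.linspace(0,2*np.pi,24): P.append((x,r*np.cos(a),13.5+r*np.sin(a)))
    else:
        for z,r in [(0,12),(10,17.5),(16.5,17.5),(23,13),(28.5,4)]:
            for a in np.linspace(0,2*np.pi,24): P.append((r*np.cos(a),r*np.sin(a),z))
    return np.array(P)/1000
def feat(pts):
    M=cv2.moments(cv2.convexHull(pts.astype(np.float32)))
    return np.array([M['m10']/M['m00'],M['m01']/M['m00'],.5*np.arctan2(2*M['mu11'],M['mu20']-M['mu02']),M['m00']])
for i in range(1,nl):
    if st[i,4]<80: continue
    mm=cv2.moments((lab==i).astype(np.uint8),True)
    f=np.array([*ce[i],.5*np.arctan2(2*mm['mu11'],mm['mu20']-mm['mu02'])])
    kind='chestnut' if 255<ce[i][0]<290 else 'cone'; P=model(kind)
    def pr(x):
        c,sn=np.cos(x[2]),np.sin(x[2]); Q=P@np.array([[c,-sn,0],[sn,c,0],[0,0,1]]).T+[x[0],x[1],.005]
        return feat(np.array([proj("scene",q) for q in Q]))
    def cost(x):
        g=pr(x);da=(g[2]-f[2]+np.pi/2)%np.pi-np.pi/2
        return (g[0]-f[0])**2+(g[1]-f[1])**2+(100*da*da if kind=='cone' else x[2]**2)
    x0=ray("scene",*ce[i],.0185)
    r=minimize(cost,[x0[0],x0[1],0],method='Nelder-Mead',options=dict(xatol=1e-5,fatol=1e-4,initial_simplex=np.array([x0[0],x0[1],0])+np.array([[0,0,0],[.01,0,0],[0,.01,0],[0,0,.2]])))
    print(kind,st[i],ce[i],r.x,np.degrees(r.x[2]),r.fun,"model area",pr(r.x)[3])
for u,v in [(234,232.7),(291.7,226),(298.3,281),(240,287.7)]: print(ray("top",u,v,.03))
t=cv2.imread("pics/top0.png")
m=(t.min(2)>190).astype(np.uint8);m[:230]=0;m[290:]=0;m[:,:445]=0;m[:,505:]=0
c=max(cv2.findContours(m,0,2)[0],key=cv2.contourArea);e=cv2.fitEllipse(cv2.convexHull(c));print("dish",e,ray("top",*e[0],.024))
E
```

```text
Traceback (most recent call last):
  File "h.py", line 9, in proj
    m=cams.camera_model(n);E=np.array(m["extrinsics"]);q=E[:3,:3]@np.array(p)+E[:3,3]
ValueError: time passes only in moves, steps and waits
```

```bash
sed -i 's/cams.camera_model(n)/CM(n)/; 2a from functools import lru_cache\nCM=lru_cache(None)(cams.camera_model)' h.py
cat > fit.py <<'E'
from h import *
from scipy.optimize import minimize
def model(kind):
    prof=[(-26,5),(-20,10),(-15,13.5),(15,13.5),(20,10),(26,5)] if kind=='cone' else [(0,12),(10,17.5),(16.5,17.5),(23,13),(28.5,4)]
    P=[(x,r*np.cos(a),13.5+r*np.sin(a)) if kind=='cone' else (r*np.cos(a),r*np.sin(a),x) for x,r in prof for a in np.linspace(0,2*np.pi,24)]
    return np.array(P)/1000
def ori(M): return .5*np.arctan2(2*M['mu11'],M['mu20']-M['mu02'])
def fit(img,box):
    s=img.astype(int);m=((s[:,:,2]-s[:,:,0]>12)&(s[:,:,2]<150)).astype(np.uint8)
    k=np.zeros_like(m);u0,u1,v0,v1=box;k[v0:v1,u0:u1]=m[v0:v1,u0:u1]
    nl,lab,st,ce=cv2.connectedComponentsWithStats(k)
    for i in range(1,nl):
        if st[i,4]<80: continue
        fo=ori(cv2.moments((lab==i).astype(np.uint8),True));kind='chestnut' if 255<ce[i][0]<290 else 'cone';P=model(kind)
        def pr(x):
            c,sn=np.cos(x[2]),np.sin(x[2]);Q=P@np.array([[c,-sn,0],[sn,c,0],[0,0,1]]).T+[x[0],x[1],.005]
            M=cv2.moments(cv2.convexHull(np.array([proj("scene",q) for q in Q],np.float32)))
            return M['m10']/M['m00'],M['m01']/M['m00'],ori(M),M['m00']
        def cost(x):
            g=pr(x);da=(g[2]-fo+np.pi/2)%np.pi-np.pi/2
            return (g[0]-ce[i][0])**2+(g[1]-ce[i][1])**2+(100*da*da if kind=='cone' else x[2]**2)
        x0=np.array([*ray("scene",*ce[i],.0185)[:2],0])
        r=minimize(cost,x0,method='Nelder-Mead',options=dict(xatol=1e-5,fatol=1e-4,initial_simplex=x0+np.array([[0,0,0],[.01,0,0],[0,.01,0],[0,0,.2]])))
        print(kind,st[i],ce[i],r.x,"deg",np.degrees(r.x[2]),r.fun,"model area",pr(r.x)[3])
E
python3 - <<'E'
from fit import *
fit(cv2.imread("pics/scene0.png"),(200,318,290,390))
for u,v in [(234,232.7),(291.7,226),(298.3,281),(240,287.7)]: print(ray("top",u,v,.03))
t=cv2.imread("pics/top0.png")
m=(t.min(2)>190).astype(np.uint8);m[:230]=0;m[290:]=0;m[:,:445]=0;m[:,505:]=0
c=max(cv2.findContours(m,0,2)[0],key=cv2.contourArea);e=cv2.fitEllipse(cv2.convexHull(c));print("dish",e,ray("top",*e[0],.024))
E
```

```text
cone [299 307  14  21 222] [305.473  317.0631] [ 0.6357  0.0158 -0.2927] deg -16.769912709026624 7.057532842504544e-09 model area 270.7327941688709
chestnut [262 321  18  18 248] [270.4919 329.1694] [ 0.6259 -0.0578  0.    ] deg 0.0002304287873310261 9.318506477686736e-11 model area 244.17181268148124
cone [228 334  15  24 263] [235.6844 345.076 ] [ 0.6252 -0.132  -0.2856] deg -16.365681923910806 1.838261395495331e-09 model area 307.24154385039583
[0.5518 0.3511 0.03  ]
[0.5673 0.1859 0.03  ]
[0.4105 0.1697 0.03  ]
[0.395  0.3351 0.03  ]
dish ((474.27838134765625, 260.57940673828125), (30.23178482055664, 35.11214828491211), 1.490744709968567) [ 0.4578 -0.3302  0.024 ]
```

{"api": "move_arm", "payload": {
  "targets": [
    {"dx":0.53,"dy":0.92,"dz":-0.1,"rz":-0.139},
    {"dx":0.53,"dy":0.92,"dz":-0.1,"rz":-0.139},
    {"dx":0.53,"dy":0.92,"dz":-0.1,"rz":-0.139},
    {"dx":0.53,"dy":0.92,"dz":-0.1,"rz":-0.139},
    {"dx":0.53,"dy":0.92,"dz":-0.1,"rz":-0.139},
    {"dx":0.53,"dy":0.92,"dz":-0.1,"rz":-0.139},
    {"dx":0.53,"dy":0.92,"dz":-0.1,"rz":-0.139},
    {"dx":0.53,"dy":0.92,"dz":-0.1,"rz":-0.139},
    {"dx":0.53,"dy":0.92,"dz":-0.1,"rz":-0.139},
    {"dx":0.53,"dy":0.92,"dz":-0.1,"rz":-0.139}
  ],
  "claw": 60,
  "newtons": 25
}}

```text
schema error: expected keys dx, dy, dz, rx, ry, rz
```

{"api": "move_arm", "payload": {
  "targets": [
    {"dx":0.53,"dy":0.92,"dz":-0.1,"rx":0,"ry":0,"rz":-0.139},
    {"dx":0.53,"dy":0.92,"dz":-0.1,"rx":0,"ry":0,"rz":-0.139},
    {"dx":0.53,"dy":0.92,"dz":-0.1,"rx":0,"ry":0,"rz":-0.139},
    {"dx":0.53,"dy":0.92,"dz":-0.1,"rx":0,"ry":0,"rz":-0.139},
    {"dx":0.53,"dy":0.92,"dz":-0.1,"rx":0,"ry":0,"rz":-0.139},
    {"dx":0.53,"dy":0.92,"dz":-0.1,"rx":0,"ry":0,"rz":-0.139},
    {"dx":0.53,"dy":0.92,"dz":-0.1,"rx":0,"ry":0,"rz":-0.139},
    {"dx":0.53,"dy":0.92,"dz":-0.1,"rx":0,"ry":0,"rz":-0.139},
    {"dx":0.53,"dy":0.92,"dz":-0.1,"rx":0,"ry":0,"rz":-0.139},
    {"dx":0.53,"dy":0.92,"dz":-0.1,"rx":0,"ry":0,"rz":-0.139}
  ],
  "claw": 60,
  "newtons": 25
}}

```text
t: 1.35
tcp_pos: [0.3977, -0.335, 0.2059]
tool_rot: [0.989, -0.146, -0.0, -0.0]
force: [-0.1, 0.6, 0.8]
finger_gap: 0.603
gripper_force: 0.0
```

{"api": "move_arm", "payload": {
  "targets": [
    {"dx":0.53,"dy":0.92,"dz":-0.27,"rx":-0.038,"ry":-0.128,"rz":0},
    {"dx":0.53,"dy":0.92,"dz":-0.27,"rx":-0.038,"ry":-0.128,"rz":0},
    {"dx":0.53,"dy":0.92,"dz":-0.27,"rx":-0.038,"ry":-0.128,"rz":0},
    {"dx":0.53,"dy":0.92,"dz":-0.27,"rx":-0.038,"ry":-0.128,"rz":0},
    {"dx":0.53,"dy":0.92,"dz":-0.27,"rx":-0.038,"ry":-0.128,"rz":0},
    {"dx":0.53,"dy":0.92,"dz":-0.27,"rx":-0.038,"ry":-0.128,"rz":0},
    {"dx":0.53,"dy":0.92,"dz":-0.27,"rx":-0.038,"ry":-0.128,"rz":0},
    {"dx":0.53,"dy":0.92,"dz":-0.27,"rx":-0.038,"ry":-0.128,"rz":0},
    {"dx":0.53,"dy":0.92,"dz":-0.27,"rx":-0.038,"ry":-0.128,"rz":0},
    {"dx":0.53,"dy":0.92,"dz":-0.27,"rx":-0.038,"ry":-0.128,"rz":0}
  ]
}}

```text
t: 2.6
tcp_pos: [0.5126, -0.1444, 0.1555]
tool_rot: [0.95, -0.131, 0.283, 0.02]
force: [0.6, 0.8, -0.1]
finger_gap: 0.601
gripper_force: 0.0
```

```bash
cat > st.py <<'E'
from h import *
from scipy.spatial.transform import Rotation as Ro
def st():
    s=sensors.sense();R=Ro.from_quat(s['tool_rot']).as_matrix()
    print("t",s['t'],"tcp",s['tcp_pos'],"z",R[:,2],"y",R[:,1],"\nlean",np.degrees(np.arccos(-R[2,2])),"az",np.degrees(np.arctan2(R[1,2],R[0,2])),"q",s['q'],"qd",s['qd'],"F",s['force'],s['finger_gap'],s['gripper_force'])
    return s,R
E
python3 -c "
from st import *
st()"
```

```text
t 2.6 tcp [ 0.5126 -0.1444  0.1555] z [ 0.5317 -0.1114 -0.8396] y [-0.26   -0.9649 -0.0366] 
lean 32.90511272149626 az -11.837517674214881 q [-0.607   0.4586  2.1653  1.6613  0.2143 -0.3666] qd [ 0.1739  0.1185  0.124   2.1781  0.0551 -2.0384] F [ 0.6171  0.8353 -0.0581] 0.6005205408698762 0.0
```

{"api": "move_arm", "payload": {
  "targets": [
    {"dx":0.07,"dy":0.16,"dz":-0.07,"rx":-0.007,"ry":-0.023,"rz":-0.016},
    {"dx":0.07,"dy":0.16,"dz":-0.07,"rx":-0.007,"ry":-0.023,"rz":-0.016},
    {"dx":0.07,"dy":0.16,"dz":-0.07,"rx":-0.007,"ry":-0.023,"rz":-0.016},
    {"dx":0.07,"dy":0.16,"dz":-0.07,"rx":-0.007,"ry":-0.023,"rz":-0.016},
    {"dx":0.07,"dy":0.16,"dz":-0.07,"rx":-0.007,"ry":-0.023,"rz":-0.016},
    {"dx":0.07,"dy":0.16,"dz":-0.07,"rx":-0.007,"ry":-0.023,"rz":-0.016},
    {"dx":0.07,"dy":0.16,"dz":-0.07,"rx":-0.007,"ry":-0.023,"rz":-0.016},
    {"dx":0.07,"dy":0.16,"dz":-0.07,"rx":-0.007,"ry":-0.023,"rz":-0.016},
    {"dx":0.07,"dy":0.16,"dz":-0.07,"rx":-0.007,"ry":-0.023,"rz":-0.016},
    {"dx":0.07,"dy":0.16,"dz":-0.07,"rx":-0.007,"ry":-0.023,"rz":-0.016}
  ]
}}

```text
t: 3.85
tcp_pos: [0.53, -0.1047, 0.138]
tool_rot: [0.925, -0.167, 0.34, 0.041]
force: [-0.9, 0.7, -0.5]
finger_gap: 0.601
gripper_force: 0.0
```

```bash
python3 -c "
from st import *
st()"
```

```text
t 3.85 tcp [ 0.53   -0.1047  0.138 ] z [ 0.6153 -0.1893 -0.7653] y [-0.3361 -0.9411 -0.0374] 
lean 40.06940441338419 az -17.101868766438976 q [-0.4606  0.5597  2.2478  2.8523  0.3729 -1.3668] qd [ 0.1311  0.0953  0.0519  0.5189  0.2187 -0.3543] F [-0.9184  0.7313 -0.4644] 0.6007030717027586 0.0
```

{"api": "move_arm", "payload": {
  "targets": [
    {"dx":0.45,"dy":-0.13,"dz":-0.57,"rx":0,"ry":0,"rz":0.005},
    {"dx":0.45,"dy":-0.13,"dz":-0.57,"rx":0,"ry":0,"rz":0.005},
    {"dx":0.45,"dy":-0.13,"dz":-0.57,"rx":0,"ry":0,"rz":0.005},
    {"dx":0.45,"dy":-0.13,"dz":-0.57,"rx":0,"ry":0,"rz":0.005},
    {"dx":0.45,"dy":-0.13,"dz":-0.57,"rx":0,"ry":0,"rz":0.005},
    {"dx":0.45,"dy":-0.13,"dz":-0.57,"rx":0,"ry":0,"rz":0.005},
    {"dx":0.45,"dy":-0.13,"dz":-0.57,"rx":0,"ry":0,"rz":0.005},
    {"dx":0.43,"dy":-0.13,"dz":-0.51,"rx":0,"ry":0,"rz":0.005},
    {"dx":0.25,"dy":-0.08,"dz":-0.3,"rx":0,"ry":0,"rz":0.005},
    {"dx":0.15,"dy":-0.03,"dz":-0.16,"rx":0,"ry":0,"rz":0.005}
  ]
}}

```text
t: 5.1
tcp_pos: [0.6297, -0.1336, 0.0137]
tool_rot: [0.927, -0.154, 0.341, 0.036]
force: [-0.8, 0.1, -0.4]
finger_gap: 0.6
gripper_force: 0.0
```

```bash
python3 -c "
from st import *
st()
a=cams.snapshot('scene')[:,:,::-1]
cv2.imwrite('pics/g1.png',cv2.resize(a[180:400,170:370],None,fx=2.7,fy=2.7))"
```

```text
t 5.1 tcp [ 0.6297 -0.1336  0.0137] z [ 0.62   -0.1727 -0.7654] y [-0.3108 -0.9497 -0.0375] 
lean 40.058561141817265 az -15.56270708799382 q [-0.43    0.8807  2.0116  2.9082  0.4544 -1.4236] qd [ 0.009   0.0564 -0.068  -0.0258 -0.0113  0.0134] F [-0.7902  0.0768 -0.4207] 0.5998841133069543 0.0
```

View pics/g1.png

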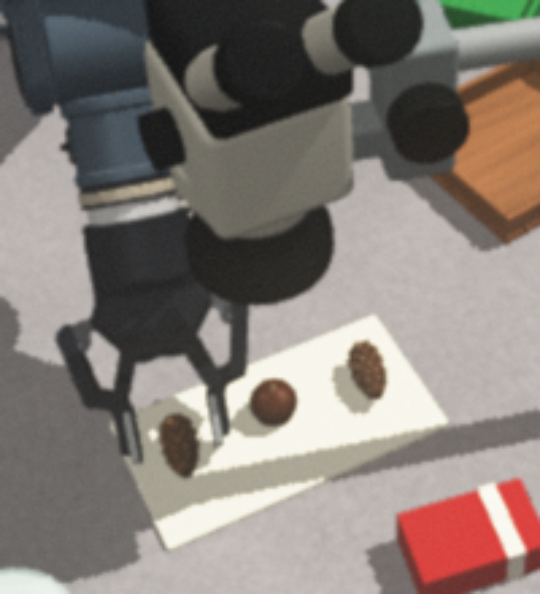

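The fingers straddle the right cone at (180,443), and the force reading is near zero. I'll close now.

{"api": "move_arm", "payload": {
  "targets": [
    {"dx":0,"dy":0,"dz":0,"rx":0,"ry":0,"rz":0},
    {"dx":0,"dy":0,"dz":0,"rx":0,"ry":0,"rz":0},
    {"dx":0,"dy":0,"dz":0,"rx":0,"ry":0,"rz":0},
    {"dx":0,"dy":0,"dz":0,"rx":0,"ry":0,"rz":0},
    {"dx":0,"dy":0,"dz":0,"rx":0,"ry":0,"rz":0},
    {"dx":0,"dy":0,"dz":0,"rx":0,"ry":0,"rz":0},
    {"dx":0,"dy":0,"dz":0.1,"rx":0,"ry":0,"rz":0},
    {"dx":-0.1,"dy":0.03,"dz":0.3,"rx":0,"ry":0,"rz":0},
    {"dx":-0.3,"dy":0.1,"dz":0.5,"rx":0,"ry":0,"rz":0},
    {"dx":-0.4,"dy":0.1,"dz":0.5,"rx":0,"ry":0,"rz":0}
  ],
  "claw": 0,
  "newtons": 25
}}

```text
t: 6.4
tcp_pos: [0.6089, -0.1275, 0.0502]
tool_rot: [0.927, -0.154, 0.341, 0.037]
force: [0.2, -0.5, 0.5]
finger_gap: 0.309
gripper_force: 28.0
```

{"api": "move_arm", "payload": {
  "targets": [
    {"dx":-0.8,"dy":0.28,"dz":0.9,"rx":0,"ry":0,"rz":0},
    {"dx":-0.8,"dy":0.28,"dz":0.9,"rx":0,"ry":0,"rz":0},
    {"dx":-0.8,"dy":0.28,"dz":0.9,"rx":0,"ry":0,"rz":0},
    {"dx":-0.8,"dy":0.28,"dz":0.9,"rx":0,"ry":0,"rz":0},
    {"dx":0,"dy":0.7,"dz":0,"rx":0,"ry":0,"rz":0.083},
    {"dx":0,"dy":1,"dz":0,"rx":0,"ry":0,"rz":0.083},
    {"dx":0,"dy":1,"dz":0,"rx":0,"ry":0,"rz":0.083},
    {"dx":0,"dy":1,"dz":0,"rx":0,"ry":0,"rz":0.083},
    {"dx":0,"dy":1,"dz":0,"rx":0,"ry":0,"rz":0.083},
    {"dx":0,"dy":1,"dz":0,"rx":0,"ry":0,"rz":0.083}
  ]
}}

```text
t: 7.65
tcp_pos: [0.5296, 0.0441, 0.1389]
tool_rot: [0.939, -0.031, 0.342, -0.009]
force: [0.4, -0.1, 0.4]
finger_gap: 0.307
gripper_force: 27.9
```

{"api": "move_arm", "payload": {
  "targets": [
    {"dx":-0.16,"dy":1,"dz":0,"rx":0,"ry":0,"rz":0.07},
    {"dx":-0.16,"dy":1,"dz":0,"rx":0,"ry":0,"rz":0.07},
    {"dx":-0.16,"dy":1,"dz":0,"rx":0,"ry":0,"rz":0.07},
    {"dx":-0.16,"dy":1,"dz":-0.3,"rx":0,"ry":0,"rz":0.07},
    {"dx":-0.16,"dy":1,"dz":-0.3,"rx":0,"ry":0,"rz":0.07},
    {"dx":-0.16,"dy":1,"dz":-0.3,"rx":0,"ry":0,"rz":0.07},
    {"dx":-0.16,"dy":1,"dz":-0.4,"rx":0,"ry":0,"rz":0.07},
    {"dx":-0.16,"dy":1,"dz":-0.4,"rx":0,"ry":0,"rz":0.07},
    {"dx":-0.16,"dy":1,"dz":-0.4,"rx":0,"ry":0,"rz":0.07},
    {"dx":-0.16,"dy":0.7,"dz":-0.4,"rx":0,"ry":0,"rz":0.07}
  ]
}}

```text
t: 8.9
tcp_pos: [0.4892, 0.2869, 0.076]
tool_rot: [0.929, 0.141, 0.335, -0.071]
force: [-0.1, -1.1, 0.8]
finger_gap: 0.309
gripper_force: 28.0
```

```bash
python3 -c "
from st import *
st()"
```

```text
t 8.9 tcp [0.4892 0.2869 0.076 ] z [ 0.603   0.2263 -0.765 ] y [ 0.309  -0.9503 -0.0375] 
lean 40.094090762005756 az 20.56832510268555 q [ 0.3201  0.7366  2.1983  3.0887  0.4933 -1.4957] qd [ 0.23    0.2156 -0.0739 -0.066   0.1373  0.0115] F [-0.0512 -1.0776  0.8015] 0.308794843918201 27.973239794082474
```

{"api": "move_arm", "payload": {
  "targets": [
    {"dx":0,"dy":0,"dz":-0.35,"rx":0,"ry":0,"rz":0},
    {"dx":0,"dy":0,"dz":-0.35,"rx":0,"ry":0,"rz":0},
    {"dx":0,"dy":0,"dz":-0.35,"rx":0,"ry":0,"rz":0},
    {"dx":0,"dy":0,"dz":-0.35,"rx":0,"ry":0,"rz":0},
    {"dx":0,"dy":0,"dz":-0.35,"rx":0,"ry":0,"rz":0},
    {"dx":0,"dy":0,"dz":-0.3,"rx":0,"ry":0,"rz":0},
    {"dx":0,"dy":0,"dz":-0.15,"rx":0,"ry":0,"rz":0},
    {"dx":0,"dy":0,"dz":-0.1,"rx":0,"ry":0,"rz":0},
    {"dx":0,"dy":0,"dz":-0.06,"rx":0,"ry":0,"rz":0},
    {"dx":0,"dy":0,"dz":0,"rx":0,"ry":0,"rz":0}
  ]
}}

```text
t: 10.15
tcp_pos: [0.4895, 0.2853, 0.0178]
tool_rot: [0.929, 0.139, 0.335, -0.07]
force: [1.1, 0.2, -0.0]
finger_gap: 0.306
gripper_force: 28.0
```

{"api": "move_arm", "payload": {
  "targets": [
    {"dx":0,"dy":0,"dz":-0.02,"rx":0,"ry":0,"rz":0},
    {"dx":0,"dy":0,"dz":-0.02,"rx":0,"ry":0,"rz":0},
    {"dx":0,"dy":0,"dz":-0.02,"rx":0,"ry":0,"rz":0},
    {"dx":0,"dy":0,"dz":-0.02,"rx":0,"ry":0,"rz":0},
    {"dx":0,"dy":0,"dz":0,"rx":0,"ry":0,"rz":0},
    {"dx":0,"dy":0,"dz":0,"rx":0,"ry":0,"rz":0},
    {"dx":0,"dy":0,"dz":0,"rx":0,"ry":0,"rz":0},
    {"dx":0,"dy":0,"dz":0,"rx":0,"ry":0,"rz":0},
    {"dx":0,"dy":0,"dz":0,"rx":0,"ry":0,"rz":0},
    {"dx":0,"dy":0,"dz":0,"rx":0,"ry":0,"rz":0}
  ]
}}

```text
t: 11.4
tcp_pos: [0.4896, 0.2853, 0.0165]
tool_rot: [0.929, 0.139, 0.336, -0.071]
force: [-1.8, -0.5, 5.3]
finger_gap: 0.307
gripper_force: 28.6
```

{"api": "move_arm", "payload": {
  "targets": [
    {"dx":0,"dy":0,"dz":0,"rx":0,"ry":0,"rz":0},
    {"dx":0,"dy":0,"dz":0,"rx":0,"ry":0,"rz":0},
    {"dx":0,"dy":0,"dz":0,"rx":0,"ry":0,"rz":0},
    {"dx":-0.12,"dy":-0.04,"dz":0.15,"rx":0,"ry":0,"rz":0},
    {"dx":-0.24,"dy":-0.09,"dz":0.4,"rx":0,"ry":0,"rz":0},
    {"dx":-0.24,"dy":-0.09,"dz":0.6,"rx":0,"ry":0,"rz":0},
    {"dx":-0.2,"dy":-0.1,"dz":0.8,"rx":0,"ry":0,"rz":0},
    {"dx":0,"dy":-0.2,"dz":0.9,"rx":0,"ry":0,"rz":0},
    {"dx":0,"dy":-0.5,"dz":0.9,"rx":0,"ry":0,"rz":0},
    {"dx":0,"dy":-0.9,"dz":0.9,"rx":0,"ry":0,"rz":0}
  ],
  "claw": 50
}}

```text
t: 12.65
tcp_pos: [0.4687, 0.2373, 0.1333]
tool_rot: [0.929, 0.14, 0.336, -0.071]
force: [0.8, 0.4, -0.1]
finger_gap: 0.498
gripper_force: 0.0
```

```bash
python3 -c "
from st import *
st()
a=cams.snapshot('top')[:,:,::-1]
cv2.imwrite('pics/p1.png',cv2.resize(a[200:320,220:420],None,fx=3,fy=3))"
```

```text
t 12.65 tcp [0.4687 0.2373 0.1333] z [ 0.6037  0.225  -0.7648] y [ 0.3072 -0.9509 -0.0373] 
lean 40.108532264997734 az 20.440604123561823 q [ 0.1956  0.5733  2.2891  2.889   0.4265 -1.4058] qd [-0.5564 -0.5502  0.1505 -0.9552 -0.3657  0.48  ] F [ 0.8032  0.4086 -0.0926] 0.4983037179263135 0.0
```

View pics/p1.png

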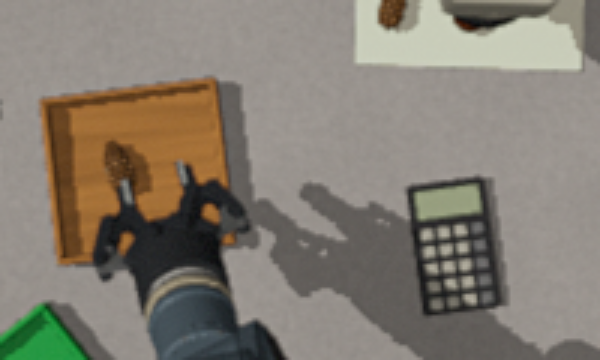

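The cone lies in the tray at crop (118,165). On to the second cone.

{"api": "move_arm", "payload": {
  "targets": [
    {"dx":0.29,"dy":-0.77,"dz":0.01,"rx":0,"ry":0,"rz":-0.122},
    {"dx":0.29,"dy":-0.77,"dz":0.01,"rx":0,"ry":0,"rz":-0.122},
    {"dx":0.29,"dy":-0.77,"dz":0.01,"rx":0,"ry":0,"rz":-0.122},
    {"dx":0.29,"dy":-0.77,"dz":0.01,"rx":0,"ry":0,"rz":-0.122},
    {"dx":0.29,"dy":-0.77,"dz":0.01,"rx":0,"ry":0,"rz":-0.122},
    {"dx":0.29,"dy":-0.77,"dz":0.01,"rx":0,"ry":0,"rz":-0.122},
    {"dx":0.29,"dy":-0.77,"dz":0.01,"rx":0,"ry":0,"rz":-0.122},
    {"dx":0.29,"dy":-0.77,"dz":0.01,"rx":0,"ry":0,"rz":-0.122},
    {"dx":0.29,"dy":-0.77,"dz":0.01,"rx":0,"ry":0,"rz":-0.122},
    {"dx":0.29,"dy":-0.77,"dz":0.01,"rx":0,"ry":0,"rz":-0.122}
  ],
  "claw": 58
}}

```text
t: 13.95
tcp_pos: [0.5413, 0.0443, 0.1345]
tool_rot: [0.926, -0.161, 0.34, 0.039]
force: [-0.1, -0.0, -0.6]
finger_gap: 0.577
gripper_force: 0.0
```

```bash
python3 -c "
from st import *
st()"
```

```text
t 13.95 tcp [0.5413 0.0443 0.1345] z [ 0.6171 -0.1812 -0.7658] y [-0.3238 -0.9454 -0.0372] 
lean 40.02613785672359 az -16.365647306949533 q [-0.0362  0.5734  2.1979  3.6229  0.35   -1.7764] qd [-0.1627  0.0099 -0.1617  0.79   -0.0848 -0.497 ] F [-0.0723 -0.0329 -0.5837] 0.5772753251899811 0.0
```

{"api": "move_arm", "payload": {
  "targets": [
    {"dx":0.45,"dy":-0.14,"dz":-0.55,"rx":0,"ry":0,"rz":0.006},
    {"dx":0.45,"dy":-0.14,"dz":-0.55,"rx":0,"ry":0,"rz":0.006},
    {"dx":0.45,"dy":-0.14,"dz":-0.55,"rx":0,"ry":0,"rz":0.006},
    {"dx":0.45,"dy":-0.14,"dz":-0.55,"rx":0,"ry":0,"rz":0.006},
    {"dx":0.45,"dy":-0.14,"dz":-0.55,"rx":0,"ry":0,"rz":0.006},
    {"dx":0.45,"dy":-0.14,"dz":-0.55,"rx":0,"ry":0,"rz":0.006},
    {"dx":0.45,"dy":-0.14,"dz":-0.55,"rx":0,"ry":0,"rz":0.006},
    {"dx":0.4,"dy":-0.1,"dz":-0.5,"rx":0,"ry":0,"rz":0.006},
    {"dx":0.25,"dy":-0.07,"dz":-0.3,"rx":0,"ry":0,"rz":0.006},
    {"dx":0.15,"dy":-0.04,"dz":-0.15,"rx":0,"ry":0,"rz":0.006}
  ]
}}

```text
t: 15.2
tcp_pos: [0.641, 0.0149, 0.0139]
tool_rot: [0.928, -0.145, 0.341, 0.033]
force: [-0.1, 0.2, -0.3]
finger_gap: 0.577
gripper_force: 0.0
```

```bash
python3 -c "
from st import *
st()
a=cams.snapshot('scene')[:,:,::-1]
cv2.imwrite('pics/g2.png',cv2.resize(a[180:400,170:370],None,fx=2.7,fy=2.7))"
```

```text
t 15.2 tcp [0.641  0.0149 0.0139] z [ 0.6232 -0.1604 -0.7654] y [-0.2919 -0.9557 -0.0374] 
lean 40.05596991991407 az -14.428580365929115 q [-0.1074  0.8798  1.994   3.3629  0.4355 -1.603 ] qd [-0.019   0.0544 -0.0618 -0.0674 -0.0095  0.0221] F [-0.0683  0.1981 -0.328 ] 0.576940539475077 0.0
```

View pics/g2.png

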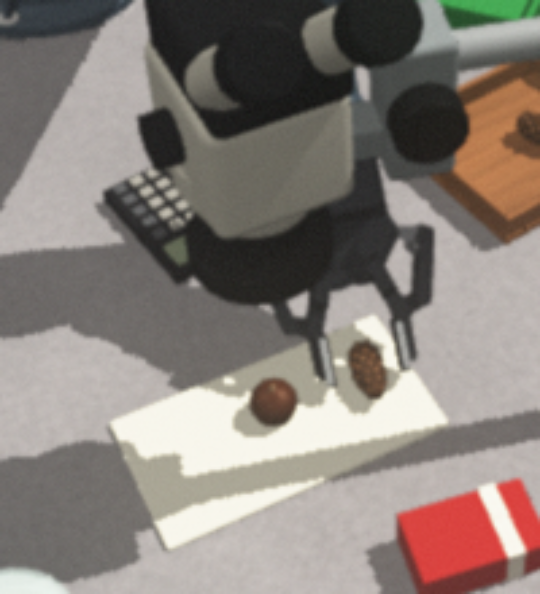

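The left cone at (366,368) sits between the fingers at (325,365) and (405,345), and the chestnut is clear of them. I'll close and lift.

{"api": "move_arm", "payload": {
  "targets": [
    {"dx":0,"dy":0,"dz":0,"rx":0,"ry":0,"rz":0},
    {"dx":0,"dy":0,"dz":0,"rx":0,"ry":0,"rz":0},
    {"dx":0,"dy":0,"dz":0,"rx":0,"ry":0,"rz":0},
    {"dx":0,"dy":0,"dz":0,"rx":0,"ry":0,"rz":0},
    {"dx":0,"dy":0,"dz":0,"rx":0,"ry":0,"rz":0},
    {"dx":0,"dy":0,"dz":0,"rx":0,"ry":0,"rz":0},
    {"dx":0,"dy":0,"dz":0.1,"rx":0,"ry":0,"rz":0},
    {"dx":-0.1,"dy":0.03,"dz":0.3,"rx":0,"ry":0,"rz":0},
    {"dx":-0.3,"dy":0.1,"dz":0.5,"rx":0,"ry":0,"rz":0},
    {"dx":-0.4,"dy":0.1,"dz":0.5,"rx":0,"ry":0,"rz":0}
  ],
  "claw": 0,
  "newtons": 25
}}

```text
t: 16.5
tcp_pos: [0.6201, 0.0209, 0.0505]
tool_rot: [0.928, -0.145, 0.341, 0.033]
force: [0.2, 0.4, -0.2]
finger_gap: 0.309
gripper_force: 26.4
```

{"api": "move_arm", "payload": {
  "targets": [
    {"dx":-0.8,"dy":0.2,"dz":0.9,"rx":0,"ry":0,"rz":0},
    {"dx":-0.8,"dy":0.2,"dz":0.9,"rx":0,"ry":0,"rz":0},
    {"dx":-0.8,"dy":0.2,"dz":0.9,"rx":0,"ry":0,"rz":0},
    {"dx":-0.8,"dy":0.2,"dz":0.9,"rx":0,"ry":0,"rz":0},
    {"dx":-0.2,"dy":0.7,"dz":-0.1,"rx":0,"ry":0,"rz":0.1},
    {"dx":-0.2,"dy":1,"dz":-0.1,"rx":0,"ry":0,"rz":0.1},
    {"dx":-0.2,"dy":1,"dz":-0.1,"rx":0,"ry":0,"rz":0.1},
    {"dx":-0.2,"dy":1,"dz":-0.1,"rx":0,"ry":0,"rz":0.1},
    {"dx":-0.2,"dy":1,"dz":-0.1,"rx":0,"ry":0,"rz":0.1},
    {"dx":-0.2,"dy":1,"dz":-0.1,"rx":0,"ry":0,"rz":0.1}
  ]
}}

```text
t: 17.75
tcp_pos: [0.5096, 0.184, 0.1251]
tool_rot: [0.939, 0.003, 0.342, -0.021]
force: [-0.1, -0.1, -1.4]
finger_gap: 0.307
gripper_force: 26.4
```

{"api": "move_arm", "payload": {
  "targets": [
    {"dx":-0.17,"dy":0.33,"dz":-0.6,"rx":0,"ry":0,"rz":0.113},
    {"dx":-0.17,"dy":0.33,"dz":-0.6,"rx":0,"ry":0,"rz":0.113},
    {"dx":-0.17,"dy":0.33,"dz":-0.6,"rx":0,"ry":0,"rz":0.113},
    {"dx":-0.17,"dy":0.33,"dz":-0.6,"rx":0,"ry":0,"rz":0.113},
    {"dx":-0.17,"dy":0.33,"dz":-0.5,"rx":0,"ry":0,"rz":0.113},
    {"dx":0,"dy":0,"dz":-0.4,"rx":0,"ry":0,"rz":0},
    {"dx":0,"dy":0,"dz":-0.4,"rx":0,"ry":0,"rz":0},
    {"dx":0,"dy":0,"dz":-0.2,"rx":0,"ry":0,"rz":0},
    {"dx":0,"dy":0,"dz":-0.1,"rx":0,"ry":0,"rz":0},
    {"dx":0,"dy":0,"dz":0,"rx":0,"ry":0,"rz":0}
  ]
}}

```text
t: 19.0
tcp_pos: [0.4895, 0.2245, 0.0244]
tool_rot: [0.929, 0.14, 0.335, -0.071]
force: [0.0, 0.1, 0.4]
finger_gap: 0.305
gripper_force: 26.4
```

{"api": "move_arm", "payload": {
  "targets": [
    {"dx":0,"dy":0,"dz":-0.08,"rx":0,"ry":0,"rz":0},
    {"dx":0,"dy":0,"dz":-0.08,"rx":0,"ry":0,"rz":0},
    {"dx":0,"dy":0,"dz":-0.05,"rx":0,"ry":0,"rz":0},
    {"dx":0,"dy":0,"dz":-0.04,"rx":0,"ry":0,"rz":0},
    {"dx":0,"dy":0,"dz":-0.03,"rx":0,"ry":0,"rz":0},
    {"dx":0,"dy":0,"dz":-0.02,"rx":0,"ry":0,"rz":0},
    {"dx":0,"dy":0,"dz":-0.01,"rx":0,"ry":0,"rz":0},
    {"dx":0,"dy":0,"dz":0,"rx":0,"ry":0,"rz":0},
    {"dx":0,"dy":0,"dz":0,"rx":0,"ry":0,"rz":0},
    {"dx":0,"dy":0,"dz":0,"rx":0,"ry":0,"rz":0}
  ]
}}

```text
t: 20.25
tcp_pos: [0.4895, 0.2245, 0.0168]
tool_rot: [0.929, 0.14, 0.335, -0.071]
force: [0.2, -0.9, 0.5]
finger_gap: 0.311
gripper_force: 26.5
```

{"api": "move_arm", "payload": {
  "targets": [
    {"dx":0,"dy":0,"dz":-0.02,"rx":0,"ry":0,"rz":0},
    {"dx":0,"dy":0,"dz":-0.02,"rx":0,"ry":0,"rz":0},
    {"dx":0,"dy":0,"dz":-0.01,"rx":0,"ry":0,"rz":0},
    {"dx":0,"dy":0,"dz":0,"rx":0,"ry":0,"rz":0},
    {"dx":0,"dy":0,"dz":0,"rx":0,"ry":0,"rz":0},
    {"dx":0,"dy":0,"dz":0,"rx":0,"ry":0,"rz":0},
    {"dx":0,"dy":0,"dz":0,"rx":0,"ry":0,"rz":0},
    {"dx":0,"dy":0,"dz":0,"rx":0,"ry":0,"rz":0},
    {"dx":0,"dy":0,"dz":0,"rx":0,"ry":0,"rz":0},
    {"dx":0,"dy":0,"dz":0,"rx":0,"ry":0,"rz":0}
  ]
}}

```text
t: 21.5
tcp_pos: [0.4895, 0.2245, 0.0167]
tool_rot: [0.929, 0.14, 0.336, -0.071]
force: [-3.2, -1.3, 8.1]
finger_gap: 0.31
gripper_force: 27.4
```

{"api": "move_arm", "payload": {
  "targets": [
    {"dx":0,"dy":0,"dz":0,"rx":0,"ry":0,"rz":0},
    {"dx":0,"dy":0,"dz":0,"rx":0,"ry":0,"rz":0},
    {"dx":0,"dy":0,"dz":0,"rx":0,"ry":0,"rz":0},
    {"dx":-0.12,"dy":-0.04,"dz":0.15,"rx":0,"ry":0,"rz":0},
    {"dx":-0.24,"dy":-0.09,"dz":0.4,"rx":0,"ry":0,"rz":0},
    {"dx":-0.24,"dy":-0.09,"dz":0.6,"rx":0,"ry":0,"rz":0},
    {"dx":-0.2,"dy":-0.1,"dz":0.8,"rx":0,"ry":0,"rz":0},
    {"dx":0,"dy":-0.2,"dz":0.9,"rx":0,"ry":0,"rz":0},
    {"dx":0,"dy":-0.5,"dz":0.9,"rx":0,"ry":0,"rz":-0.05},
    {"dx":0,"dy":-0.9,"dz":0.9,"rx":0,"ry":0,"rz":-0.1}
  ],
  "claw": 45
}}

```text
t: 22.75
tcp_pos: [0.4686, 0.1758, 0.1328]
tool_rot: [0.934, 0.103, 0.338, -0.057]
force: [0.2, -0.2, 0.3]
finger_gap: 0.445
gripper_force: 0.0
```

```bash
python3 -c "
from st import *
st()"
```

```text
t 22.75 tcp [0.4686 0.1758 0.1328] z [ 0.6187  0.1763 -0.7656] y [ 0.2306 -0.9723 -0.0376] 
lean 40.042841670215644 az 15.907559607052569 q [ 0.0433  0.578   2.3566  2.8244  0.4995 -1.4125] qd [-0.3558 -0.6025  0.0614 -0.1734 -0.5152  0.2913] F [ 0.2367 -0.1631  0.3128] 0.44495391387557764 0.0
```

{"api": "move_arm", "payload": {
  "targets": [
    {"dx":0.24,"dy":-0.9,"dz":0.01,"rx":0,"ry":0,"rz":-0.07},
    {"dx":0.24,"dy":-0.9,"dz":0.01,"rx":0,"ry":0,"rz":-0.07},
    {"dx":0.24,"dy":-0.9,"dz":0.01,"rx":0,"ry":0,"rz":-0.07},
    {"dx":0.24,"dy":-0.9,"dz":0.01,"rx":0,"ry":0,"rz":-0.07},
    {"dx":0.24,"dy":-0.9,"dz":0.01,"rx":0,"ry":0,"rz":-0.07},
    {"dx":0.24,"dy":-0.9,"dz":0.01,"rx":0,"ry":0,"rz":-0.07},
    {"dx":0.24,"dy":-0.9,"dz":0.01,"rx":0,"ry":0,"rz":-0.07},
    {"dx":0.24,"dy":-0.9,"dz":0.01,"rx":0,"ry":0,"rz":-0.07},
    {"dx":0.24,"dy":-0.9,"dz":0.01,"rx":0,"ry":0,"rz":-0.07},
    {"dx":0.24,"dy":-0.9,"dz":0.01,"rx":0,"ry":0,"rz":-0.07}
  ],
  "claw": 66
}}

```text
t: 24.0
tcp_pos: [0.5287, -0.0494, 0.1344]
tool_rot: [0.937, -0.069, 0.342, 0.005]
force: [-0.4, 0.4, -0.2]
finger_gap: 0.661
gripper_force: 0.0
```

```bash
python3 -c "
from st import *
st()"
```

```text
t 24.0 tcp [ 0.5287 -0.0494  0.1344] z [ 0.6405 -0.0573 -0.7659] y [-0.1338 -0.9903 -0.0378] 
lean 40.017160075642146 az -5.113172368767719 q [-0.4277  0.5689  2.2774  2.6031  0.4293 -1.2777] qd [-0.2927 -0.0014 -0.1687 -0.179  -0.1426  0.1973] F [-0.3899  0.4315 -0.1557] 0.6609783716211357 0.0
```

{"api": "move_arm", "payload": {
  "targets": [
    {"dx":0.46,"dy":-0.04,"dz":-0.55,"rx":0,"ry":0,"rz":0},
    {"dx":0.46,"dy":-0.04,"dz":-0.55,"rx":0,"ry":0,"rz":0},
    {"dx":0.46,"dy":-0.04,"dz":-0.55,"rx":0,"ry":0,"rz":0},
    {"dx":0.46,"dy":-0.04,"dz":-0.55,"rx":0,"ry":0,"rz":0},
    {"dx":0.46,"dy":-0.04,"dz":-0.55,"rx":0,"ry":0,"rz":0},
    {"dx":0.46,"dy":-0.04,"dz":-0.55,"rx":0,"ry":0,"rz":0},
    {"dx":0.46,"dy":-0.04,"dz":-0.55,"rx":0,"ry":0,"rz":0},
    {"dx":0.42,"dy":-0.03,"dz":-0.5,"rx":0,"ry":0,"rz":0},
    {"dx":0.27,"dy":-0.02,"dz":-0.3,"rx":0,"ry":0,"rz":0},
    {"dx":0.17,"dy":-0.01,"dz":-0.17,"rx":0,"ry":0,"rz":0}
  ]
}}

```text
t: 25.25
tcp_pos: [0.6318, -0.0569, 0.0132]
tool_rot: [0.937, -0.068, 0.342, 0.005]
force: [0.3, -0.6, -0.4]
finger_gap: 0.661
gripper_force: 0.0
```

```bash
python3 -c "
from st import *
st()
a=cams.snapshot('scene')[:,:,::-1]
cv2.imwrite('pics/g3.png',cv2.resize(a[150:370,200:460],None,fx=2.7,fy=2.7))"
```

```text
t 25.25 tcp [ 0.6318 -0.0569  0.0132] z [ 0.6411 -0.0558 -0.7654] y [-0.1311 -0.9907 -0.0376] 
lean 40.055402944007476 az -4.971180776592837 q [-0.3443  0.883   2.0366  2.784   0.4872 -1.3922] qd [ 0.0213  0.0631 -0.0799  0.0191 -0.0173  0.0036] F [ 0.2615 -0.6225 -0.3949] 0.6611153418686191 0.0
```

View pics/g3.png

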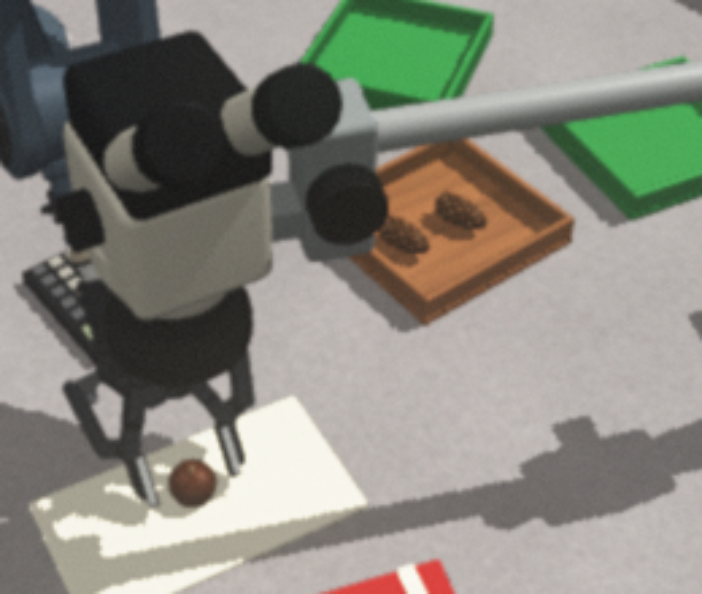

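Both cones are in the tray at (405,235) and (460,210). The chestnut at (190,483) lies midway between the fingertips.

{"api": "move_arm", "payload": {
  "targets": [
    {"dx":0,"dy":0,"dz":0,"rx":0,"ry":0,"rz":0},
    {"dx":0,"dy":0,"dz":0,"rx":0,"ry":0,"rz":0},
    {"dx":0,"dy":0,"dz":0,"rx":0,"ry":0,"rz":0},
    {"dx":0,"dy":0,"dz":0,"rx":0,"ry":0,"rz":0},
    {"dx":0,"dy":0,"dz":0,"rx":0,"ry":0,"rz":0},
    {"dx":0,"dy":0,"dz":0,"rx":0,"ry":0,"rz":0},
    {"dx":0,"dy":0,"dz":0.1,"rx":0,"ry":0,"rz":0},
    {"dx":-0.1,"dy":0.01,"dz":0.25,"rx":0,"ry":0,"rz":0},
    {"dx":-0.3,"dy":0.03,"dz":0.4,"rx":0,"ry":0,"rz":0},
    {"dx":-0.4,"dy":0.03,"dz":0.5,"rx":0,"ry":0,"rz":0}
  ],
  "claw": 0,
  "newtons": 25
}}

```text
t: 26.55
tcp_pos: [0.6108, -0.0551, 0.0456]
tool_rot: [0.937, -0.068, 0.342, 0.005]
force: [0.5, 0.0, 0.0]
finger_gap: 0.396
gripper_force: 24.9
```

{"api": "move_arm", "payload": {
  "targets": [
    {"dx":-0.85,"dy":0.05,"dz":1,"rx":0,"ry":0,"rz":0},
    {"dx":-0.85,"dy":0.05,"dz":1,"rx":0,"ry":0,"rz":0},
    {"dx":-0.85,"dy":0.05,"dz":1,"rx":0,"ry":0,"rz":0},
    {"dx":-0.85,"dy":0.05,"dz":1,"rx":0,"ry":0,"rz":0},
    {"dx":-0.2,"dy":-0.7,"dz":0,"rx":0,"ry":0,"rz":-0.1},
    {"dx":-0.2,"dy":-1,"dz":0,"rx":0,"ry":0,"rz":-0.1},
    {"dx":-0.2,"dy":-1,"dz":0,"rx":0,"ry":0,"rz":-0.1},
    {"dx":-0.2,"dy":-1,"dz":0,"rx":0,"ry":0,"rz":-0.1},
    {"dx":-0.2,"dy":-1,"dz":0,"rx":0,"ry":0,"rz":-0.1},
    {"dx":-0.2,"dy":-1,"dz":0,"rx":0,"ry":0,"rz":-0.1}
  ]
}}

```text
t: 27.8
tcp_pos: [0.4954, -0.1931, 0.1456]
tool_rot: [0.915, -0.215, 0.337, 0.059]
force: [0.6, -0.6, -0.2]
finger_gap: 0.393
gripper_force: 25.0
```

{"api": "move_arm", "payload": {
  "targets": [
    {"dx":-0.19,"dy":-0.79,"dz":-0.3,"rx":0,"ry":0,"rz":-0.057},
    {"dx":-0.19,"dy":-0.79,"dz":-0.3,"rx":0,"ry":0,"rz":-0.057},
    {"dx":-0.19,"dy":-0.79,"dz":-0.3,"rx":0,"ry":0,"rz":-0.057},
    {"dx":-0.19,"dy":-0.79,"dz":-0.3,"rx":0,"ry":0,"rz":-0.057},
    {"dx":-0.19,"dy":-0.79,"dz":-0.3,"rx":0,"ry":0,"rz":-0.057},
    {"dx":-0.19,"dy":-0.79,"dz":-0.3,"rx":0,"ry":0,"rz":-0.057},
    {"dx":-0.19,"dy":-0.79,"dz":-0.3,"rx":0,"ry":0,"rz":-0.057},
    {"dx":0,"dy":0,"dz":-0.7,"rx":0,"ry":0,"rz":0},
    {"dx":0,"dy":0,"dz":-0.6,"rx":0,"ry":0,"rz":0},
    {"dx":0,"dy":0,"dz":-0.4,"rx":0,"ry":0,"rz":0}
  ]
}}

```text
t: 29.05
tcp_pos: [0.463, -0.3316, 0.0489]
tool_rot: [0.887, -0.309, 0.329, 0.093]
force: [0.4, 0.5, -0.1]
finger_gap: 0.395
gripper_force: 25.0
```

```bash
python3 -c "
from st import *
st()
a=cams.snapshot('scene')[:,:,::-1]
cv2.imwrite('pics/d1.png',cv2.resize(a[240:400,50:250],None,fx=3.5,fy=3.5))"
```

```text
t 29.05 tcp [ 0.463  -0.3316  0.0489] z [ 0.527  -0.369  -0.7656] y [-0.6093 -0.792  -0.0377] 
lean 40.04199704872061 az -34.99872291112912 q [-0.9244  0.8116  2.2054  2.772   0.5814 -1.4424] qd [ 0.0053  0.213   0.0077  0.1292  0.2127 -0.151 ] F [ 0.4286  0.4751 -0.1448] 0.3945249501711179 24.956033527851105
```

View pics/d1.png

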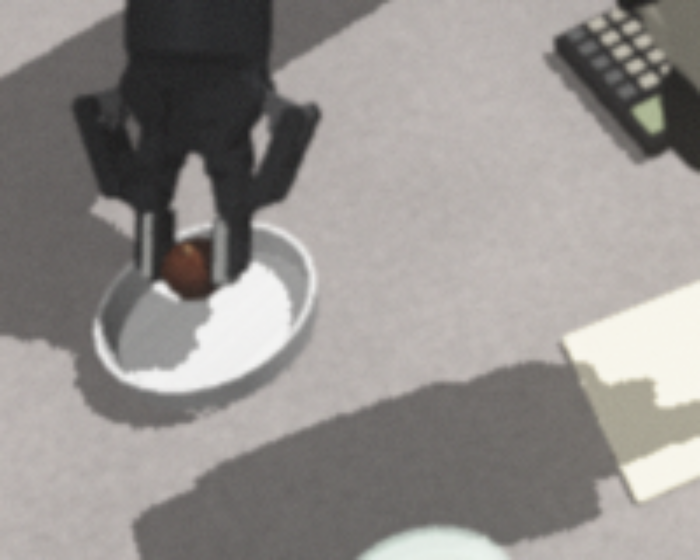

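The held chestnut at (187,268) is over the dish, about 8 mm off towards -y. I'll correct that while lowering.

{"api": "move_arm", "payload": {
  "targets": [
    {"dx":0.02,"dy":0.08,"dz":-0.2,"rx":0,"ry":0,"rz":0},
    {"dx":0.02,"dy":0.08,"dz":-0.25,"rx":0,"ry":0,"rz":0},
    {"dx":0.02,"dy":0.08,"dz":-0.25,"rx":0,"ry":0,"rz":0},
    {"dx":0,"dy":0,"dz":-0.25,"rx":0,"ry":0,"rz":0},
    {"dx":0,"dy":0,"dz":-0.2,"rx":0,"ry":0,"rz":0},
    {"dx":0,"dy":0,"dz":-0.12,"rx":0,"ry":0,"rz":0},
    {"dx":0,"dy":0,"dz":-0.07,"rx":0,"ry":0,"rz":0},
    {"dx":0,"dy":0,"dz":-0.05,"rx":0,"ry":0,"rz":0},
    {"dx":0,"dy":0,"dz":-0.03,"rx":0,"ry":0,"rz":0},
    {"dx":0,"dy":0,"dz":0,"rx":0,"ry":0,"rz":0}
  ]
}}

```text
t: 30.35
tcp_pos: [0.4648, -0.325, 0.0145]
tool_rot: [0.887, -0.308, 0.33, 0.093]
force: [1.1, 0.2, 0.3]
finger_gap: 0.389
gripper_force: 25.0
```

{"api": "move_arm", "payload": {
  "targets": [
    {"dx":0,"dy":0,"dz":-0.03,"rx":0,"ry":0,"rz":0},
    {"dx":0,"dy":0,"dz":-0.03,"rx":0,"ry":0,"rz":0},
    {"dx":0,"dy":0,"dz":-0.02,"rx":0,"ry":0,"rz":0},
    {"dx":0,"dy":0,"dz":-0.02,"rx":0,"ry":0,"rz":0},
    {"dx":0,"dy":0,"dz":0,"rx":0,"ry":0,"rz":0},
    {"dx":0,"dy":0,"dz":0,"rx":0,"ry":0,"rz":0},
    {"dx":0,"dy":0,"dz":0,"rx":0,"ry":0,"rz":0},
    {"dx":0,"dy":0,"dz":0,"rx":0,"ry":0,"rz":0},
    {"dx":0,"dy":0,"dz":0,"rx":0,"ry":0,"rz":0},
    {"dx":0,"dy":0,"dz":0,"rx":0,"ry":0,"rz":0}
  ]
}}

```text
t: 31.6
tcp_pos: [0.4647, -0.325, 0.012]
tool_rot: [0.887, -0.308, 0.33, 0.093]
force: [0.0, 0.1, 1.6]
finger_gap: 0.39
gripper_force: 25.1
```

{"api": "move_arm", "payload": {
  "targets": [
    {"dx":0,"dy":0,"dz":-0.02,"rx":0,"ry":0,"rz":0},
    {"dx":0,"dy":0,"dz":-0.01,"rx":0,"ry":0,"rz":0},
    {"dx":0,"dy":0,"dz":0,"rx":0,"ry":0,"rz":0},
    {"dx":0,"dy":0,"dz":0,"rx":0,"ry":0,"rz":0},
    {"dx":0,"dy":0,"dz":0,"rx":0,"ry":0,"rz":0},
    {"dx":0,"dy":0,"dz":0,"rx":0,"ry":0,"rz":0},
    {"dx":0,"dy":0,"dz":0,"rx":0,"ry":0,"rz":0},
    {"dx":0,"dy":0,"dz":0,"rx":0,"ry":0,"rz":0},
    {"dx":0,"dy":0,"dz":0,"rx":0,"ry":0,"rz":0},
    {"dx":0,"dy":0,"dz":0,"rx":0,"ry":0,"rz":0}
  ]
}}

```text
t: 32.85
tcp_pos: [0.4648, -0.325, 0.012]
tool_rot: [0.887, -0.308, 0.33, 0.094]
force: [-2.9, 0.6, 6.1]
finger_gap: 0.39
gripper_force: 25.4
```

Contact at 6 N. I'll open and withdraw along the tool axis.

{"api": "move_arm", "payload": {
  "targets": [
    {"dx":0,"dy":0,"dz":0,"rx":0,"ry":0,"rz":0},
    {"dx":0,"dy":0,"dz":0,"rx":0,"ry":0,"rz":0},
    {"dx":0,"dy":0,"dz":0,"rx":0,"ry":0,"rz":0},
    {"dx":-0.1,"dy":0.07,"dz":0.15,"rx":0,"ry":0,"rz":0},
    {"dx":-0.21,"dy":0.15,"dz":0.4,"rx":0,"ry":0,"rz":0},
    {"dx":-0.21,"dy":0.15,"dz":0.6,"rx":0,"ry":0,"rz":0},
    {"dx":-0.2,"dy":0.14,"dz":0.8,"rx":0,"ry":0,"rz":0},
    {"dx":0,"dy":0,"dz":1,"rx":0,"ry":0,"rz":0},
    {"dx":0,"dy":0,"dz":1,"rx":0,"ry":0,"rz":0},
    {"dx":0,"dy":0,"dz":0.5,"rx":0,"ry":0,"rz":0}
  ],
  "claw": 55
}}

```text
t: 34.1
tcp_pos: [0.4463, -0.3118, 0.1244]
tool_rot: [0.887, -0.308, 0.33, 0.094]
force: [0.1, -0.2, -0.1]
finger_gap: 0.548
gripper_force: 0.0
```

```bash
python3 -c "
from st import *
st()
cv2.imwrite('pics/end.png',cams.snapshot('scene')[:,:,::-1]);cv2.imwrite('pics/endt.png',cams.snapshot('top')[:,:,::-1])"
```

```text
t 34.1 tcp [ 0.4463 -0.3118  0.1244] z [ 0.5283 -0.3699 -0.7642] y [-0.6084 -0.7927 -0.0369] 
lean 40.16036339758456 az -34.99921100658448 q [-0.9291  0.6011  2.2506  2.6406  0.4337 -1.2991] qd [-0.0023 -0.2806 -0.049  -0.3211 -0.3073  0.3574] F [ 0.1068 -0.1759 -0.0642] 0.548457048712278 0.0
```

View pics/end.png

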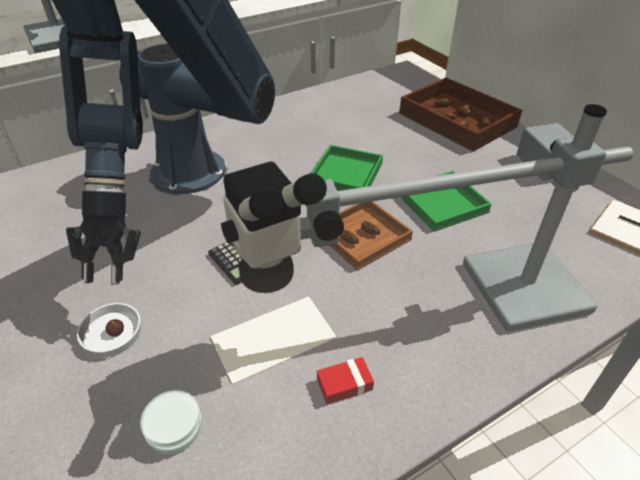

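The chestnut is in the dish at (115,327), and both cones are in the wooden tray at (349,238) and (370,228). The containers and bystanders haven't moved, and the arm is clear, so I'm handing in.

```bash
python3 -c "
from station import order
print(order.sign_off())"
```

```text
the job is handed in; nothing more can be done
None
```

The job is handed in at about 34 s on the robot's clock: both pine cones are in the wooden tray, the chestnut is in the metal dish, and the last picture shows the containers and other things on the bench still in place.

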